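# Sort heel blocks, awls and a polish tin on a shoemaker's bench

### The arm

A 7-joint arm with a two-finger parallel gripper is mounted at the origin on the work surface. World frame = base frame: x ahead of the robot, y to its left, z up, the work surface at z = 0. Lengths are in mm, angles in rad, forces in N, time in s.
With the tool pointing down it reaches from about 400 to 875 mm from the base axis. Payload 6.5 kg.
Tool frame: the origin (TCP) lies at the very end of the fingers, on their centre line; the grasp point (between the pads) lies 19 mm behind it; z points along the fingers, y is the line along which they close (so a half turn about z gives the same grasp; the last joint's range is limited). The gripper opens to 85 mm and grips with 20 to 120 N. Pads are 22 mm wide; open, the fingers measure 114 mm over their backs; the gripper's body (76 mm by 85 mm) begins 54 mm behind the grasp point. The pads swing forward as they close: fully open they stand 13 mm farther back than shut.
Start: joints at [-1.364, 0.536, -0.004, 1.538, 0.003, 1.067, -0.071], TCP at [175.124, 625.957, 231.29] pointing down, gripper open.
Joint ranges: [-2.7, 2.7], [-0.37, 2.16], [-1.27, 1.26], [0.24, 2.4], [-1.31, 4.45], [0.19, 1.91], [-2.76, 2.76]. Speed limits (rad/s): [2.39, 2.39, 3.14, 3.14, 3.14, 3.14, 3.14].

### API

Orientations are given as a unit quaternion [x, y, z, w].
In Python, from bench import readout, vision, order, models gives the robot as it stands. The module is installed in compiled form; this text tells all that it offers.
- The arm moves only by the tool play_rows, never from a script. Its argument "steps" is a list of rows, each an object with "dp": the shift along the tool's x, y, z in mm, a list of three; "twist": the turn, a rotation vector about the tool's x, y, z in degrees, a list of three; "fingers": the closure, from 0 (fully open) to 1 (shut). In form: [{"dp": [tx, ty, tz], "twist": [ax, ay, az], "fingers": fingers}, ...]. A call has 1 to 12 rows; each row shifts and turns the commanded pose from where the row before left it, along the tool's axes as they then stand; what a row does not reach is not made up. A row lasts 1/12 s, in which the tool goes at most 41.7 mm and 7.16 degrees, less where a joint would pass 70% of its speed; a pose out of reach is approached as far as the arm can. A call with a gripper value outside its range is refused whole. The fingers move at their own pace and stop on an object; the grip force is fixed at half the most. Time passes only in rows, so rows that do not move let the fingers close. It gives the time, the measured TCP pose, the force, the opening and the grip force at its end, in the units of the state.
- readout.state(): the state, without advancing time (a new reading comes with each control period).
- vision.camera(name): name is "side" or "top" or "wrist"; returns the picture (480x640x3 uint8, red, green, blue); there is no depth.
- vision.calibration(name): a dict with "fov_y" (degrees; the focal length in pixels is half the picture's height over the tangent of half this angle, whatever the lens; pixels are square), "cx", "cy" (the principal point, pixels), "D" ([k1, k2, p1, p2, k3] as OpenCV has them; the pictures are not rectified), "eye" and "orientation" of the camera in the world. Camera axes: x right, y down, z forward; pixel columns grow to the right and rows downward; lengths in mm; the calibration is good to about 2 mm. A picture is of the moment at which its call begins: read the wrist's pose just before it. calibration takes no time and is no camera call; for the wrist camera it gives the pose at the moment of the call.
- order.job_done(): hands the job in; it is judged then, once.
Trained networks look in the newest picture that a camera, given by its name, has taken for a name from the list of things; names that differ only in an ending like _2 or _b are one class to them, and where a whole thing is asked for, a point or a joint stands for the part that bears it (a point fixed in the world has none). Each returns a list of dicts, best first, with "p" (0 to 1); they miss things now and then, are a little off and sometimes report something else, mostly with a low value. They report only what shows in the picture. A call takes as long as a camera call. They do not tell look-alikes from the thing itself.
- models.spot_in(camera, thing): "centre" ([x, y, z] in mm, in world coordinates, good to about 4 mm: the middle of the surface that is visible of it).
- models.pinpoint(camera, thing): "centre" ([x, y, z] in mm, in world coordinates, good to about 4 mm: a listed point, or the origin of a listed thing).
The state is a dict: "time_s": time; "qpos": joint angles; "dq": joint speeds; "tau": joint torques, N m; "ee_pos": TCP position; "tool_rot": TCP orientation; "ft_force": force on the tool from outside, world axes, zero at the start; "ft_torque": the same for the moment, N m; "width": finger opening in mm; "finger_force": force on a finger pad.
Only numpy, scipy, OpenCV 4.12 (cv2) and the standard library are available. Lean on these libraries where they do the work, as an engineer would, in place of code of your own. Each camera call takes 0.05 s, during which the arm holds its last target. There are 200 camera calls.

### The job

Tidy the shoemaker's bench: stand the two D-shaped heel blocks in the tray with two squarish bays, one near the middle of each bay and still the same way up; lay the two awls in the tray with two long narrow bays, one along the middle of each bay, neither end sticking out over the rim; and set the round polish tin in the middle of the round dish. Everything ends flat on its tray or dish floor, and the little amber glue bottle stays standing where it is.

Things in the scene. Friction and masses are not known exactly. Their poses are not given: they have to be found in the camera images.
- heel_a: First of two alike shoe heel blocks, D-shaped from above, stacked brown layers on a 6 mm black rubber underside: 54 mm long (x), 50 mm wide (y), 36 mm high, 70 g. Origin: centre of the underside, z up. Flat face at x = -27 mm; the sides (y = +-25 mm) are flat from x = -27 to +2 mm, beyond that a half circle of radius 25 mm. Stands on the bench (z = 0).
- heel_b: Second of two alike shoe heel blocks, D-shaped from above, stacked brown layers on a 6 mm black rubber underside: 54 mm long (x), 50 mm wide (y), 36 mm high, 70 g. Origin: centre of the underside, z up. Flat face at x = -27 mm; the sides (y = +-25 mm) are flat from x = -27 to +2 mm, beyond that a half circle of radius 25 mm. Stands on the bench (z = 0).
- awl_a: First of two alike awls, lying: octagonal wooden handle 24 mm across flats, brass ferrule 16 mm across, thin steel point; 110 mm long in all, 60 g. Origin: on its axis at half of the whole length, 12 mm above what it lies on. x points along it to the tip (x = +55 mm); handle x = -55 to +17 mm, its middle (-19 mm) near the centre of mass. May roll onto any flat; may point either way in its bay.
- awl_b: Second of two alike awls, lying: octagonal wooden handle 24 mm across flats, brass ferrule 16 mm across, thin steel point; 110 mm long in all, 60 g. Origin: on its axis at half of the whole length, 12 mm above what it lies on. x points along it to the tip (x = +55 mm); handle x = -55 to +17 mm, its middle (-19 mm) near the centre of mass. May roll onto any flat; may point either way in its bay.
- tin: round flat closed tin of polish, bare metal, 60 mm in diameter, 25 mm high, 100 g. Origin: centre of the underside; z up.
- heel_tray: fixed low dark wooden tray, grey floor, with two squarish bays side by side along its y, 86 mm (x) by 164 mm (y). Origin: centre of the underside, on the bench; z up. Floor 4 mm thick; rim and the divider at y = 0 are 4 mm thick and stand 14 mm above the bench. Each bay is 78 mm (x) by 76 mm (y) inside, centred at x = 0, y = +40 mm and y = -40 mm.
- awl_tray: fixed low dark wooden tray, grey floor, with two long bays side by side along its y, 143 mm (x) by 124 mm (y). Origin: centre of the underside, on the bench; z up. Floor 4 mm thick; rim and the divider at y = 0 are 4 mm thick and stand 11 mm above the bench. Each bay is 135 mm (x) by 56 mm (y) inside, centred at x = 0, y = +30 mm and y = -30 mm, its length along x.
- dish: fixed round shallow wooden dish, 98 mm outside diameter, 90 mm inside, rim 12 mm above the bench, floor 4 mm thick. Origin: centre of the underside, on the bench; z up.
- glue_bottle: small amber glass bottle with a white cap, 32 mm in diameter, 58 mm high, standing loose among the things; not to be moved. Origin: centre of the underside.
Not all that is in view belongs to the job. What is shaped like the awl_a but turquoise or white is not meant.

How it is judged:
By the outcome, as a careful person would: the job done as asked, in the order asked, and still so for the second after the job is handed in, with the robot touching nothing.
It also fails if it takes over 115 s, if anything falls off the work surface, if the arm or the gripper's body presses on something with over 40 N, if the wrist force passes 120 N, or if a joint passes its speed limit or range.

## Working session

There is one attempt and no reset: what is moved stays moved. The work goes in short steps, Python scripts to look and compute and a tool call to move; the robot and the scene stay as the last step left them, time stands still between calls to the robot, and variables do not carry over. Pictures are saved under pics/ and viewed, at most 14 in all, crops included, and the job is handed in when it is done.

Besides the shell and the picture viewer there is one more tool, called after "Call:" as name(argument=value, ...) on one line, values as JSON. play_rows: Moves the arm, as the interface text tells. Its arguments: {"type":"object","properties":{"steps":{"type":"array"}},"required":["steps"]}

```bash
mkdir -p pics
cat > h.py <<'E'
import numpy as np, cv2
from scipy.spatial.transform import Rotation as R
from bench import readout, vision, order, models
def cam(n):
    c=vision.calibration(n); f=240/np.tan(np.radians(c['fov_y'])/2)
    K=np.array([[f,0,c['cx']],[0,f,c['cy']],[0,0,1]]); q=c['orientation']
    Rm=R.from_quat(q).as_matrix() if np.size(q)==4 else np.array(q)
    return K,np.array(c['D'],float),Rm,np.array(c['eye'],float)
def px2w(n,uv,z):
    K,D,Rm,e=cam(n); p=cv2.undistortPoints(np.array(uv,float).reshape(-1,1,2),K,D).reshape(-1,2)
    d=np.c_[p,np.ones(len(p))]@Rm.T
    return e+d*((z-e[2])/d[:,2])[:,None]
def w2px(n,P):
    K,D,Rm,e=cam(n); r=Rm.T
    return cv2.projectPoints(np.array(P,float).reshape(-1,1,3),cv2.Rodrigues(r)[0],-r@e,K,D)[0].reshape(-1,2)
def snap(n,name):
    im=vision.camera(n); cv2.imwrite('pics/'+name,im[:,:,::-1]); return im
E
python3 - <<'E'
from h import *
for n in('top','side'):
    snap(n,n+'0.png'); print(n,vision.calibration(n))
    for t in ['heel_a','awl_a','tin','heel_tray','awl_tray','dish','glue_bottle']:
        for d in models.pinpoint(n,t): print(t,round(d['p'],2),np.round(d['centre']),np.round(w2px(n,d['centre'])[0]))
print(readout.state())
E
```

```text
top {'fov_y': 53.536282772950635, 'cx': 319.9640481479863, 'cy': 236.52584623981892, 'D': array([-0.10838542,  0.        ,  0.        ,  0.        ,  0.        ]), 'eye': array([ 350.49956354,   11.92062625, 1214.59860026]), 'orientation': array([ 0.70885592, -0.70307617,  0.04341184, -0.03636761])}
heel_a 0.85 [444. -11.   0.] [324. 254.]
heel_a 0.74 [ 629. -215.   -2.] [402. 184.]
awl_a 0.69 [ 410. -180.   10.] [391. 267.]
awl_a 0.68 [637. 214.  15.] [238. 178.]
awl_a 0.67 [671. 367.  12.] [180. 165.]
awl_a 0.62 [299. 395.  14.] [163. 309.]
tin 0.95 [427. 170.  -5.] [254. 260.]
heel_tray 0.74 [ 482. -367.    3.] [462. 240.]
heel_tray 0.39 [ 411. -182.   16.] [392. 267.]
awl_tray 0.84 [490. 339.  -3.] [189. 235.]
glue_bottle 0.63 [523. 114.   0.] [276. 223.]
side {'fov_y': 52.296651111441804, 'cx': 320.28772646931924, 'cy': 232.55291715834065, 'D': array([-0.00538724,  0.        ,  0.        ,  0.        ,  0.        ]), 'eye': array([357.02527091, 603.75888279, 767.25564004]), 'orientation': array([-0.08998148,  0.93718783, -0.33565238,  0.03032785])}
heel_a 0.95 [441.  -4.  -2.] [
[... 640 characters left out ...]
me_s': 0.8, 'qpos': array([-1.36420942,  0.53638576, -0.00443865,  1.53789485,  0.00255908,
        1.06729509, -0.07120098]), 'dq': array([ 0.0011921 , -0.00130689,  0.00045785, -0.00304829,  0.00077924,
       -0.00020779,  0.00065215]), 'tau': array([ 6.17946425e-04, -5.83281112e+01,  1.04853909e+00, -2.59430623e+01,
        1.24484953e-02,  1.50334956e-03, -6.82145583e-06]), 'ee_pos': array([175.08459028, 625.97215902, 231.30075579]), 'tool_rot': array([ 1.35946674e-01,  9.90716156e-01,  1.21941103e-05, -1.26157450e-05]), 'ft_force': array([-0.06778631, -0.91507835,  0.19561358]), 'ft_torque': array([-0.02916289, -0.03024534,  0.00130696]), 'finger_force': 0.0, 'width': 85.0454777127122}
```

Run:
```python
import cv2
i=cv2.imread('pics/top0.png')[120:340,130:510]; cv2.imwrite('pics/c1.png',cv2.resize(i,None,fx=2.1,fy=2.1,interpolation=cv2.INTER_CUBIC))
```

```text
(no output)
```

View pics/c1.png

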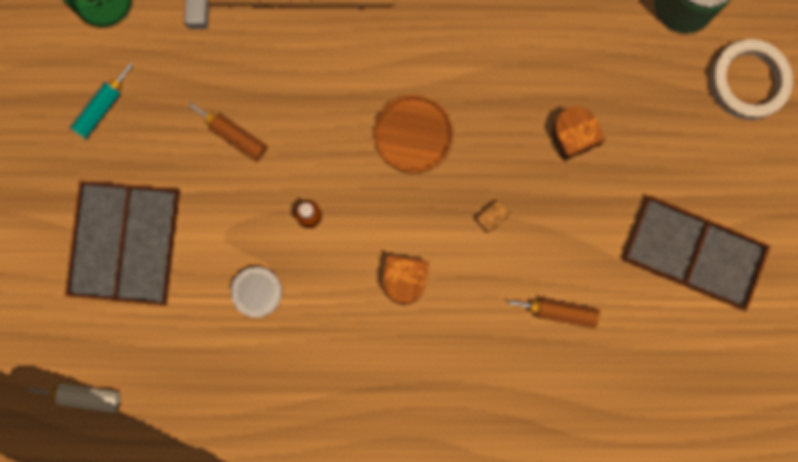

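View pics/side0.png

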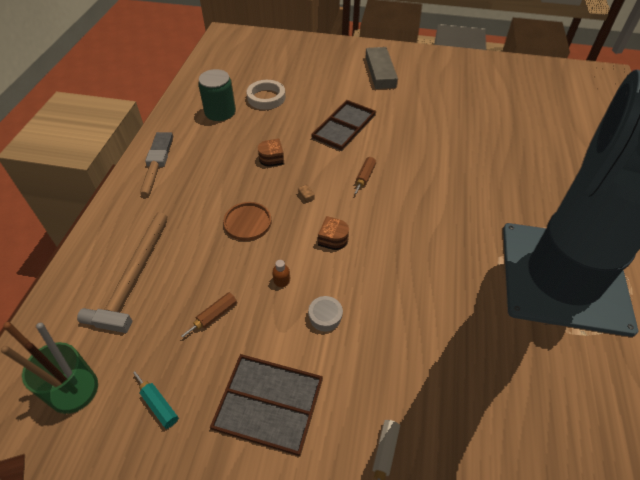

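```bash
cat >> h.py <<'E'
def pose():
    s=readout.state(); return np.array(s['ee_pos']),R.from_quat(s['tool_rot'])
def plan(x,y,z,yaw=None,step=40):
    """yaw: direction (deg, world) of tool y, modulo 180; prints suggested rows"""
    p,r=pose(); M=r.as_matrix(); s=readout.state()
    cur=np.degrees(np.arctan2(M[1,1],M[0,1]))
    d=0 if yaw is None else -((yaw-cur+90)%180-90)
    dl=M.T@(np.array([x,y,z])-p)   # shift in present tool axes
    n=int(np.ceil(np.linalg.norm(dl)/step)); k=int(np.ceil(abs(d)/7))
    print(f't={s["time_s"]:.2f} p={p.round(1)} ytool={cur:.1f} tilt={np.degrees(np.arccos(-M[2,2])):.2f} w={s["width"]:.1f} ff={s["finger_force"]:.1f} q={np.round(s["qpos"],2)}')
    a=np.radians(d); c,sn=np.cos(a),np.sin(a); dl2=np.array([c*dl[0]+sn*dl[1],-sn*dl[0]+c*dl[1],dl[2]])
    print(f' shift {dl.round(1)} ({n} rows of {(dl/max(n,1)).round(1)}) turn {d:.1f} ({k} of {d/max(k,1):.2f}); after the turn: {dl2.round(1)} /n {(dl2/max(n,1)).round(1)}')
E
python3 - <<'E'
from h import *
p,r=pose(); K,D,Rm,e=cam('wrist')
print(vision.calibration('wrist')['fov_y'],K[0,0],'eye in tool',r.inv().apply(e-p).round(1),'fwd in tool',r.inv().apply(Rm[:,2]).round(3),'right',r.inv().apply(Rm[:,0]).round(3),D)
snap('wrist','w0.png')
plan(520,250,330)
E
```

```text
60.835434195967466 408.78043304056393 eye in tool [  65.     0.8 -143. ] fwd in tool [-0.259 -0.001  0.966] right [-0.     1.     0.001] [0.0269372 0.        0.        0.        0.       ]
t=0.85 p=[175.1 625.9 231.3] ytool=74.4 tilt=0.00 w=85.7 ff=0.0 q=[-1.36  0.54 -0.    1.54  0.    1.07 -0.07]
 shift [-433.4 -269.1  -98.7] (13 rows of [-33.3 -20.7  -7.6]) turn 0.0 (0 of 0.00); after the turn: [-433.4 -269.1  -98.7] /n [-33.3 -20.7  -7.6]
```

Call:
play_rows(steps=[{"dp": [-33, -21, -8], "twist": [0, 0, 0], "fingers": 0}, {"dp": [-33, -21, -8], "twist": [0, 0, 0], "fingers": 0}, {"dp": [-33, -21, -8], "twist": [0, 0, 0], "fingers": 0}, {"dp": [-33, -21, -8], "twist": [0, 0, 0], "fingers": 0}, {"dp": [-33, -21, -8], "twist": [0, 0, 0], "fingers": 0}, {"dp": [-33, -21, -8], "twist": [0, 0, 0], "fingers": 0}, {"dp": [-33, -21, -8], "twist": [0, 0, 0], "fingers": 0}, {"dp": [-33, -21, -8], "twist": [0, 0, 0], "fingers": 0}, {"dp": [-33, -21, -8], "twist": [0, 0, 0], "fingers": 0}, {"dp": [-33, -21, -8], "twist": [0, 0, 0], "fingers": 0}, {"dp": [-33, -21, -8], "twist": [0, 0, 0], "fingers": 0}, {"dp": [0, 0, 0], "twist": [0, 0, 0], "fingers": 0}])

```text
time_s: 1.85
ee_pos: [469.2, 297.8, 321.4]
tool_rot: [0.142, 0.99, -0.001, 0.003]
ft_force: [0.1, -1.0, 0.7]
width: 85.2
finger_force: 0.0
```

```bash
cat >> h.py <<'E'
def find(n,ts):
    for t in ts:
        for d in models.pinpoint(n,t): print(t,round(d['p'],2),np.round(d['centre']),np.round(w2px(n,d['centre'])[0]))
E
python3 - <<'E'
from h import *
snap('wrist','w1.png')
find('wrist',['awl_a','tin','awl_tray','glue_bottle','heel_a'])
plan(500,-190,330)
E
```

```text
awl_a 0.94 [667. 367.  13.] [417. 339.]
awl_a 0.56 [630. 217.  10.] [289. 343.]
tin 0.66 [628. 218.  15.] [288. 344.]
tin 0.63 [427. 173.   3.] [198. 194.]
awl_tray 0.91 [489. 340.   3.] [355. 208.]
glue_bottle 0.9 [521. 109.   7.] [173. 286.]
heel_a 0.92 [440.  -6.  -2.] [ 58. 246.]
t=2.15 p=[461.1 307.2 318.9] ytool=74.5 tilt=0.06 w=85.5 ff=0.0 q=[-0.79  0.29  0.15  1.7  -0.05  1.16  0.67]
 shift [-170.  -468.8  -11.2] (13 rows of [-13.1 -36.1  -0.9]) turn 0.0 (0 of 0.00); after the turn: [-170.  -468.8  -11.2] /n [-13.1 -36.1  -0.9]
```

View pics/w1.png

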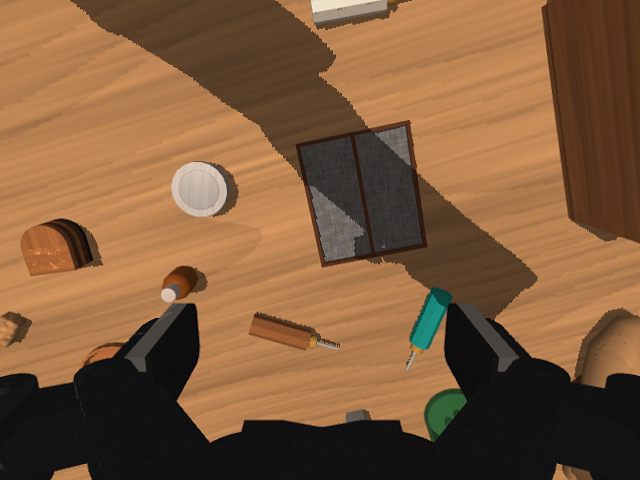

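Run:
```python
from h import *
c=px2w('wrist',[(298,146),(410,122),(426,246),(323,266)],11); print('tray',c.round(1),c.mean(0).round(1))
for i in range(4): d=c[(i+1)%4]-c[i]; print(np.linalg.norm(d).round(1),np.degrees(np.arctan2(d[1],d[0])).round(1))
a=px2w('wrist',[(253,323),(311,339),(340,347)],12);print('awl',a.round(1)); d=a[2]-a[0];print(np.linalg.norm(d),np.degrees(np.arctan2(d[1],d[0])))
print('tin',px2w('wrist',[(199,188)],25).round(1))
im=cv2.imread('pics/w1.png'); print('bottle cap',px2w('wrist',[(169,296)],58).round(1))
```

```text
tray [[405.2 297.   11. ]
 [413.2 417.8  11. ]
 [551.  406.7  11. ]
 [542.8 286.8  11. ]] [478.  352.1  11. ]
121.1 86.2
138.2 -4.6
120.1 -93.9
138.1 175.8
awl [[589.5 186.8  12. ]
 [628.4 248.1  12. ]
 [648.2 279.3  12. ]]
109.58997358393864 57.58005920347976
tin [[418.8 183.9  25. ]]
bottle cap [[516.5 125.3  58. ]]
```

Call:
play_rows(steps=[{"dp": [-12, -36, -1], "twist": [0, 0, 0], "fingers": 0}, {"dp": [-12, -36, -1], "twist": [0, 0, 0], "fingers": 0}, {"dp": [-12, -36, -1], "twist": [0, 0, 0], "fingers": 0}, {"dp": [-12, -36, -1], "twist": [0, 0, 0], "fingers": 0}, {"dp": [-12, -36, -1], "twist": [0, 0, 0], "fingers": 0}, {"dp": [-12, -36, -1], "twist": [0, 0, 0], "fingers": 0}, {"dp": [-12, -36, -1], "twist": [0, 0, 0], "fingers": 0}, {"dp": [-12, -36, -1], "twist": [0, 0, 0], "fingers": 0}, {"dp": [-12, -36, -1], "twist": [0, 0, 0], "fingers": 0}, {"dp": [-12, -36, -1], "twist": [0, 0, 0], "fingers": 0}, {"dp": [-12, -36, -1], "twist": [0, 0, 0], "fingers": 0}, {"dp": [-12, -36, -1], "twist": [0, 0, 0], "fingers": 0}])

```text
time_s: 3.15
ee_pos: [484.8, -149.4, 331.3]
tool_rot: [0.135, 0.991, 0.0, 0.0]
ft_force: [1.1, 0.1, 0.3]
width: 85.2
finger_force: 0.0
```

Run:
```python
from h import *
for i in range(4): vision.camera('wrist')
snap('wrist','w2.png')
find('wrist',['awl_a','heel_tray','dish','heel_a','glue_bottle'])
plan(435,-190,330)
```

```text
awl_a 0.59 [ 410. -180.    8.] [273. 134.]
heel_tray 0.79 [ 483. -365.    4.] [143. 238.]
dish 0.68 [627. -15.   2.] [457. 274.]
heel_a 0.81 [441.  -5.  -2.] [433. 118.]
heel_a 0.56 [ 625. -214.    4.] [299. 313.]
glue_bottle 0.61 [522. 110.   2.] [550. 161.]
t=3.65 p=[ 485.  -147.7  331.2] ytool=74.5 tilt=0.02 w=85.5 ff=0.0 q=[-0.19  0.19  0.47  1.81 -0.1   1.16  1.61]
 shift [ 36.9 -54.1   1.2] (2 rows of [ 18.4 -27.1   0.6]) turn 0.0 (0 of 0.00); after the turn: [ 36.9 -54.1   1.2] /n [ 18.4 -27.1   0.6]
```

View pics/w2.png

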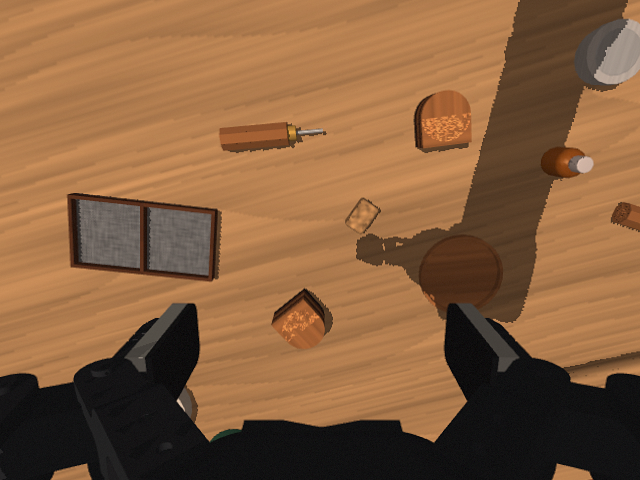

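Run:
```python
from h import *
im=cv2.imread('pics/w2.png')
a=im[80:160,400:500]; b=im[280:360,255:355]
f=lambda x:cv2.resize(x,None,fx=4,fy=4,interpolation=cv2.INTER_CUBIC)
cv2.imwrite('pics/c2.png',np.hstack([f(a),f(b)]))
c=px2w('wrist',[(69,194),(220,209),(214,280),(71,267)],14); print('tray',c.round(1),c.mean(0).round(1))
for i in range(4): d=c[(i+1)%4]-c[i]; print(np.linalg.norm(d).round(1),np.degrees(np.arctan2(d[1],d[0])).round(1))
a=px2w('wrist',[(220,137.5),(326,132)],12);print('awl',a.round(1),a.mean(0)); d=a[1]-a[0];print(np.linalg.norm(d),np.degrees(np.arctan2(d[1],d[0])))
c=px2w('wrist',[(421,273),(502,273),(461,235)],12);print('dish',c.round(1))
```

```text
tray [[ 412.1 -420.1   14. ]
 [ 472.8 -263.7   14. ]
 [ 552.1 -298.8   14. ]
 [ 491.9 -454.    14. ]] [ 482.2 -359.1   14. ]
167.8 68.8
86.7 -23.9
166.5 -111.2
86.7 157.0
awl [[ 398.2 -238.1   12. ]
 [ 423.3 -124.9   12. ]] [ 410.75893733 -181.50800238   12.        ]
115.92625889237289 77.46111292201942
dish [[610.2 -58.7  12. ]
 [635.6  33.7  12. ]
 [576.8  -4.4  12. ]]
```

View pics/c2.png

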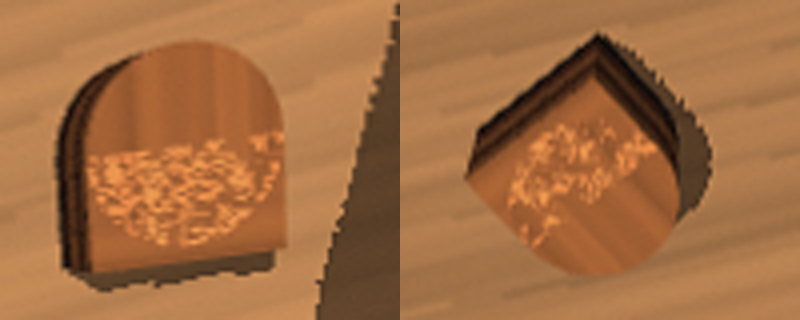

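```bash
cat >> h.py <<'E'
def heel(uv,z=36,n='wrist'):
    """uv: the two corners of the flat face's top edge, and the apex"""
    a,b,ap=px2w(n,uv,z); m=(a+b)/2; d=b-a; ax=np.array([-d[1],d[0],0])/np.linalg.norm(d)
    if ax@(ap-m)<0: ax=-ax
    print('heel width',np.linalg.norm(d).round(1),'length',(ax@(ap-m)).round(1),'axis',np.degrees(np.arctan2(ax[1],ax[0])).round(1),'centre',(m+27*ax).round(1)[:2],'grasp',(m+17*ax).round(1)[:2])
E
python3 - <<'E'
from h import *
heel([(422.75,147.75),(471.25,141.75),(448.25,90)])
heel([(272,324.5),(303.75,298),(320,341)])
plan(441,-6,120,81)
E
```

```text
heel width 50.0 length 53.3 axis 171.2 centre [442.8  -3.4] grasp [452.6  -4.9]
heel width 50.2 length 53.3 axis 26.1 centre [ 629.6 -209.3] grasp [ 620.6 -213.7]
t=3.65 p=[ 485.  -147.7  331.2] ytool=74.5 tilt=0.02 w=85.5 ff=0.0 q=[-0.19  0.19  0.47  1.81 -0.1   1.16  1.61]
 shift [ 80.2 124.7 211.3] (7 rows of [11.5 17.8 30.2]) turn -6.5 (1 of -6.48); after the turn: [ 65.6 133.  211.3] /n [ 9.4 19.  30.2]
```

Call:
play_rows(steps=[{"dp": [0, 0, 0], "twist": [0, 0, -6.8], "fingers": 0}, {"dp": [6.8, 17, 34], "twist": [0, 0, 0], "fingers": 0}, {"dp": [6.8, 17, 34], "twist": [0, 0, 0], "fingers": 0}, {"dp": [6.8, 17, 34], "twist": [0, 0, 0], "fingers": 0}, {"dp": [6.8, 17, 34], "twist": [0, 0, 0], "fingers": 0}, {"dp": [6.8, 17, 34], "twist": [0, 0, 0], "fingers": 0}, {"dp": [6.8, 17, 34], "twist": [0, 0, 0], "fingers": 0}, {"dp": [6.8, 17, 34], "twist": [0, 0, 0], "fingers": 0}, {"dp": [6.8, 17, 33], "twist": [0, 0, 0], "fingers": 0}, {"dp": [0, 0, 0], "twist": [0, 0, 0], "fingers": 0}, {"dp": [0, 0, 0], "twist": [0, 0, 0], "fingers": 0}, {"dp": [0, 0, 0], "twist": [0, 0, 0], "fingers": 0}])

```text
time_s: 4.65
ee_pos: [452.7, -6.6, 61.0]
tool_rot: [0.077, 0.997, -0.0, 0.001]
ft_force: [0.4, -0.3, 1.3]
width: 85.4
finger_force: 0.0
```

Run:
```python
from h import *
snap('wrist','w3.png')
plan(452,-5,9,81)
print(w2px('wrist',[[452,-5,36],[442.8,-3.4,36]]))
```

```text
t=4.70 p=[453.3  -7.   61.5] ytool=81.1 tilt=0.15 w=85.4 ff=0.0 q=[-0.3   0.51  0.27  2.17 -0.28  0.49  1.59]
 shift [ 1.7  1.7 52.5] (2 rows of [ 0.8  0.9 26.3]) turn 0.1 (1 of 0.14); after the turn: [ 1.7  1.7 52.5] /n [ 0.8  0.9 26.3]
[[323.98153134 282.17300686]
 [324.39186646 261.86921815]]
```

View pics/w3.png

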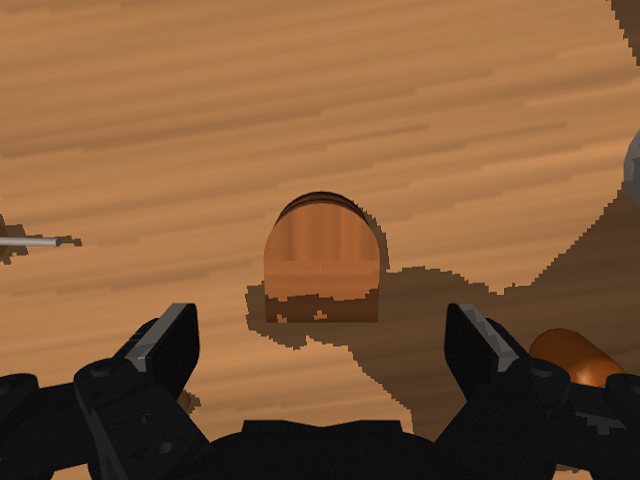

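Call:
play_rows(steps=[{"dp": [0, 1, 26], "twist": [0, 0, 0], "fingers": 0}, {"dp": [0, 0, 26], "twist": [0, 0, 0], "fingers": 0}, {"dp": [0, 0, 0], "twist": [0, 0, 0], "fingers": 0.3}, {"dp": [0, 0, 0], "twist": [0, 0, 0], "fingers": 0.6}, {"dp": [0, 0, 0], "twist": [0, 0, 0], "fingers": 0.6}, {"dp": [0, 0, 0], "twist": [0, 0, 0], "fingers": 0.6}, {"dp": [0, 0, 0], "twist": [0, 0, 0], "fingers": 0.6}, {"dp": [0, 0, 0], "twist": [0, 0, 0], "fingers": 0.6}, {"dp": [0, 0, 0], "twist": [0, 0, 0], "fingers": 0.6}])

```text
time_s: 5.45
ee_pos: [453.5, -5.8, 10.2]
tool_rot: [0.077, 0.997, 0.0, 0.002]
ft_force: [-0.2, -1.8, 8.6]
width: 49.0
finger_force: 62.8
```

Run:
```python
from h import *
plan(467,-399,100,67.5)
plan(497,-325,100,67.5)
```

```text
t=5.45 p=[453.5  -5.8  10.2] ytool=81.1 tilt=0.19 w=49.0 ff=62.8 q=[-0.25  0.62  0.2   2.17 -0.33  0.37  1.64]
 shift [ -74.2 -386.4  -89.7] (11 rows of [ -6.7 -35.1  -8.2]) turn 13.6 (2 of 6.82); after the turn: [-163.2 -358.   -89.7] /n [-14.8 -32.5  -8.2]
t=5.45 p=[453.5  -5.8  10.2] ytool=81.1 tilt=0.19 w=49.0 ff=62.8 q=[-0.25  0.62  0.2   2.17 -0.33  0.37  1.64]
 shift [ -92.4 -308.7  -89.6] (9 rows of [-10.3 -34.3 -10. ]) turn 13.6 (2 of 6.82); after the turn: [-162.6 -278.2  -89.6] /n [-18.1 -30.9 -10. ]
```

Call:
play_rows(steps=[{"dp": [0, 0, -30], "twist": [0, 0, 0], "fingers": 0.6}, {"dp": [0, 0, -30], "twist": [0, 0, 6.8], "fingers": 0.6}, {"dp": [0, 0, -30], "twist": [0, 0, 6.8], "fingers": 0.6}, {"dp": [-17, -35, 0], "twist": [0, 0, 0], "fingers": 0.6}, {"dp": [-17, -35, 0], "twist": [0, 0, 0], "fingers": 0.6}, {"dp": [-17, -35, 0], "twist": [0, 0, 0], "fingers": 0.6}, {"dp": [-17, -35, 0], "twist": [0, 0, 0], "fingers": 0.6}, {"dp": [-17, -35, 0], "twist": [0, 0, 0], "fingers": 0.6}, {"dp": [-17, -35, 0], "twist": [0, 0, 0], "fingers": 0.6}, {"dp": [-17, -35, 0], "twist": [0, 0, 0], "fingers": 0.6}, {"dp": [-17, -35, 0], "twist": [0, 0, 0], "fingers": 0.6}, {"dp": [-17, -35, 0], "twist": [0, 0, 0], "fingers": 0.6}])

```text
time_s: 6.45
ee_pos: [473.4, -357.1, 100.0]
tool_rot: [0.195, 0.981, -0.0, 0.001]
ft_force: [0.9, 0.2, -0.1]
width: 49.2
finger_force: 62.7
```

Call:
play_rows(steps=[{"dp": [-10, -20, 0], "twist": [0, 0, 0], "fingers": 0.6}, {"dp": [-10, -20, 0], "twist": [0, 0, 0], "fingers": 0.6}, {"dp": [0, 0, 0], "twist": [0, 0, 0], "fingers": 0.6}, {"dp": [0, 0, 0], "twist": [0, 0, 0], "fingers": 0.6}, {"dp": [0, 0, 0], "twist": [0, 0, 0], "fingers": 0.6}])

```text
time_s: 6.87
ee_pos: [476.8, -398.6, 99.0]
tool_rot: [0.194, 0.981, 0.0, 0.0]
ft_force: [0.3, 1.0, -2.2]
width: 49.0
finger_force: 62.6
```

Run:
```python
from h import *
snap('wrist','w4.png')
plan(477,-403,14,67.5)
find('wrist',['heel_tray','heel_a'])
```

```text
t=6.92 p=[ 477.  -398.1   98.8] ytool=67.6 tilt=0.06 w=48.9 ff=62.6 q=[ 0.36  0.68  0.38  1.73 -0.33  0.8   2.07]
 shift [-1.9 -4.6 84.8] (3 rows of [-0.6 -1.5 28.3]) turn 0.1 (1 of 0.14); after the turn: [-1.9 -4.6 84.8] /n [-0.6 -1.5 28.3]
heel_tray 0.67 [ 480. -362.    2.] [378. 227.]
heel_a 0.91 [ 465. -394.   89.] [318. 270.]
```

View pics/w4.png

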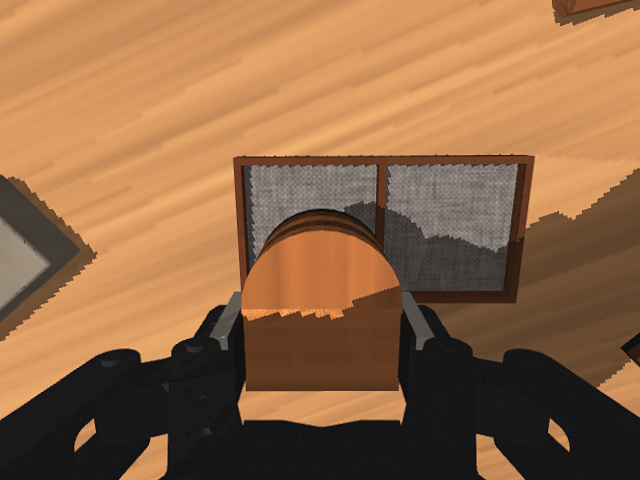

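Run:
```python
from h import *
a,b,c=px2w('wrist',[(235,157),(534,155),(516,302)],14)
d=b-a;print(np.linalg.norm(d),np.degrees(np.arctan2(d[1],d[0])),np.linalg.norm(c-b)); m=(a+c)/2
y=d/np.linalg.norm(d); print('tray c',m); 
for s in(-40,40): print((m+s*y).round(1))
```

```text
162.12678623535146 67.94507503287771 85.76416282044484
tray c [ 481.47132524 -361.83043777   14.        ]
[ 466.5 -398.9   14. ]
[ 496.5 -324.8   14. ]
```

Call:
play_rows(steps=[{"dp": [-2, -4.6, 0], "twist": [0, 0, 0.4], "fingers": 0.6}, {"dp": [0, 0, 28], "twist": [0, 0, 0], "fingers": 0.6}, {"dp": [0, 0, 28], "twist": [0, 0, 0], "fingers": 0.6}, {"dp": [0, 0, 20], "twist": [0, 0, 0], "fingers": 0.6}, {"dp": [0, 0, 5], "twist": [0, 0, 0], "fingers": 0.6}, {"dp": [0, 0, 2], "twist": [0, 0, 0], "fingers": 0.6}, {"dp": [0, 0, 0], "twist": [0, 0, 0], "fingers": 0.6}, {"dp": [0, 0, 0], "twist": [0, 0, 0], "fingers": 0.6}, {"dp": [0, 0, 0], "twist": [0, 0, 0], "fingers": 0.6}])

```text
time_s: 7.77
ee_pos: [477.3, -405.1, 16.3]
tool_rot: [0.198, 0.98, -0.0, 0.001]
ft_force: [-0.1, -1.1, -1.2]
width: 49.2
finger_force: 62.6
```

Call:
play_rows(steps=[{"dp": [0, 2, 2], "twist": [0, 0, 0], "fingers": 0.6}, {"dp": [0, 0, 0], "twist": [0, 0, 0], "fingers": 0.6}, {"dp": [0, 0, 0], "twist": [0, 0, 0], "fingers": 0.6}, {"dp": [0, 0, 0], "twist": [0, 0, 0], "fingers": 0.35}, {"dp": [0, 0, 0], "twist": [0, 0, 0], "fingers": 0.2}, {"dp": [0, 0, 0], "twist": [0, 0, 0], "fingers": 0.2}, {"dp": [0, 0, 0], "twist": [0, 0, 0], "fingers": 0.2}])

```text
time_s: 8.35
ee_pos: [477.3, -402.3, 13.1]
tool_rot: [0.198, 0.98, 0.0, -0.0]
ft_force: [-0.4, 1.1, -0.2]
width: 68.2
finger_force: 0.0
```

Run:
```python
from h import *
plan(477,-403,60,67.5)
plan(620,-213.5,61,-64)
```

```text
t=8.35 p=[ 477.3 -402.3   13.1] ytool=67.2 tilt=0.04 w=68.2 ff=0.0 q=[ 0.4   0.81  0.32  1.73 -0.38  0.66  2.11]
 shift [  0.1  -0.7 -46.9] (2 rows of [  0.   -0.4 -23.5]) turn -0.3 (1 of -0.32); after the turn: [  0.1  -0.7 -46.9] /n [  0.   -0.4 -23.5]
t=8.35 p=[ 477.3 -402.3   13.1] ytool=67.2 tilt=0.04 w=68.2 ff=0.0 q=[ 0.4   0.81  0.32  1.73 -0.38  0.66  2.11]
 shift [-58.3 229.4 -47.9] (7 rows of [-8.3 32.8 -6.8]) turn -48.8 (7 of -6.97); after the turn: [-211.   107.2  -47.9] /n [-30.1  15.3  -6.8]
```

Call:
play_rows(steps=[{"dp": [0, 0, -40], "twist": [0, 0, 0], "fingers": 0}, {"dp": [0, 0, -40], "twist": [0, 0, 0], "fingers": 0}, {"dp": [-9.7, 38.2, 0], "twist": [0, 0, 0], "fingers": 0}, {"dp": [-9.7, 38.2, 0], "twist": [0, 0, 0], "fingers": 0}, {"dp": [-9.7, 38.2, 0], "twist": [0, 0, 0], "fingers": 0}, {"dp": [-9.7, 38.2, 0], "twist": [0, 0, 0], "fingers": 0}, {"dp": [-9.7, 38.2, 0], "twist": [0, 0, 0], "fingers": 0}, {"dp": [-9.8, 38.4, 0], "twist": [0, 0, -6.8], "fingers": 0}, {"dp": [0, 0, 0], "twist": [0, 0, -7], "fingers": 0}, {"dp": [0, 0, 0], "twist": [0, 0, -7], "fingers": 0}, {"dp": [0, 0, 0], "twist": [0, 0, -7], "fingers": 0}, {"dp": [0, 0, 0], "twist": [0, 0, -7], "fingers": 0}])

```text
time_s: 9.35
ee_pos: [620.0, -213.5, 93.0]
tool_rot: [-0.108, 0.994, 0.0, -0.0]
ft_force: [0.5, -0.9, -0.3]
width: 85.0
finger_force: 0.0
```

Call:
play_rows(steps=[{"dp": [0, 0, 16], "twist": [0, 0, -7], "fingers": 0}, {"dp": [0, 0, 16], "twist": [0, 0, -7], "fingers": 0}, {"dp": [0, 0, 0], "twist": [0, 0, 0], "fingers": 0}, {"dp": [0, 0, 0], "twist": [0, 0, 0], "fingers": 0}, {"dp": [0, 0, 0], "twist": [0, 0, 0], "fingers": 0}])

```text
time_s: 9.77
ee_pos: [620.4, -214.1, 61.9]
tool_rot: [-0.223, 0.975, -0.0, 0.0]
ft_force: [-0.1, 0.1, 0.0]
width: 85.3
finger_force: 0.0
```

Run:
```python
from h import *
snap('wrist','w5.png')
plan(620.5,-213.5,9,-64)
find('wrist',['heel_a'])
```

```text
t=9.82 p=[ 620.8 -214.2   62.2] ytool=115.8 tilt=0.08 w=85.1 ff=0.0 q=[ 0.15  0.76  0.16  1.63 -0.16  0.77  2.41]
 shift [-0.   0.8 53.2] (2 rows of [-0.   0.4 26.6]) turn -0.2 (1 of -0.19); after the turn: [-0.   0.8 53.2] /n [-0.   0.4 26.6]
heel_a 0.65 [ 628. -212.    1.] [319. 273.]
```

View pics/w5.png

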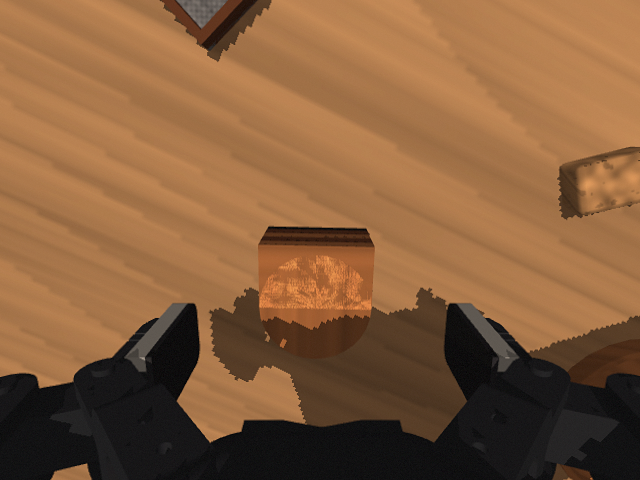

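Call:
play_rows(steps=[{"dp": [0, -1, 26], "twist": [0, 0, 0], "fingers": 0}, {"dp": [0, 0, 27], "twist": [0, 0, 0], "fingers": 0}, {"dp": [0, 0, 0], "twist": [0, 0, 0], "fingers": 0.3}, {"dp": [0, 0, 0], "twist": [0, 0, 0], "fingers": 0.6}, {"dp": [0, 0, 0], "twist": [0, 0, 0], "fingers": 0.6}, {"dp": [0, 0, 0], "twist": [0, 0, 0], "fingers": 0.6}, {"dp": [0, 0, 0], "twist": [0, 0, 0], "fingers": 0.6}, {"dp": [0, 0, 0], "twist": [0, 0, 0], "fingers": 0.6}, {"dp": [0, 0, 0], "twist": [0, 0, 0], "fingers": 0.6}])

```text
time_s: 10.62
ee_pos: [622.0, -215.3, 10.3]
tool_rot: [-0.225, 0.974, -0.001, 0.001]
ft_force: [-0.4, 0.2, 7.8]
width: 49.3
finger_force: 64.3
```

Run:
```python
from h import *
plan(487.3,-321,100,68)
```

```text
t=10.62 p=[ 622.  -215.3   10.3] ytool=116.0 tilt=0.18 w=49.3 ff=64.3 q=[ 0.17  0.83  0.15  1.63 -0.17  0.69  2.42]
 shift [167.2 -36.2 -90. ] (5 rows of [ 33.4  -7.2 -18. ]) turn 48.0 (7 of 6.85); after the turn: [  85.1 -148.4  -90. ] /n [ 17.  -29.7 -18. ]
```

Call:
play_rows(steps=[{"dp": [0, 0, -30], "twist": [0, 0, 0], "fingers": 0.6}, {"dp": [0, 0, -30], "twist": [0, 0, 6.8], "fingers": 0.6}, {"dp": [0, 0, -30], "twist": [0, 0, 6.8], "fingers": 0.6}, {"dp": [0, 0, 0], "twist": [0, 0, 6.8], "fingers": 0.6}, {"dp": [0, 0, 0], "twist": [0, 0, 6.9], "fingers": 0.6}, {"dp": [0, 0, 0], "twist": [0, 0, 6.9], "fingers": 0.6}, {"dp": [0, 0, 0], "twist": [0, 0, 6.9], "fingers": 0.6}, {"dp": [0, 0, 0], "twist": [0, 0, 6.9], "fingers": 0.6}, {"dp": [17, -30, 0], "twist": [0, 0, 0], "fingers": 0.6}, {"dp": [17, -30, 0], "twist": [0, 0, 0], "fingers": 0.6}, {"dp": [17, -30, 0], "twist": [0, 0, 0], "fingers": 0.6}, {"dp": [17, -30, 0], "twist": [0, 0, 0], "fingers": 0.6}])

```text
time_s: 11.62
ee_pos: [511.5, -301.1, 98.9]
tool_rot: [0.191, 0.982, -0.0, 0.0]
ft_force: [1.0, -1.2, -0.8]
width: 48.7
finger_force: 63.2
```

Call:
play_rows(steps=[{"dp": [17, -28.5, 0], "twist": [0, 0, 0], "fingers": 0.6}, {"dp": [0, 0, 0], "twist": [0, 0, 0], "fingers": 0.6}, {"dp": [0, 0, 20], "twist": [0, 0, 0], "fingers": 0.6}, {"dp": [0, 0, 20], "twist": [0, 0, 0], "fingers": 0.6}, {"dp": [0, 0, 0], "twist": [0, 0, 0], "fingers": 0.6}, {"dp": [0, 0, 0], "twist": [0, 0, 0], "fingers": 0.6}, {"dp": [0, 0, 0], "twist": [0, 0, 0], "fingers": 0.6}])

```text
time_s: 12.2
ee_pos: [486.7, -320.8, 59.3]
tool_rot: [0.191, 0.982, -0.0, 0.001]
ft_force: [-0.1, 0.5, -0.0]
width: 49.3
finger_force: 63.3
```

Run:
```python
from h import *
plan(487.3,-321,15,68)
```

```text
t=12.20 p=[ 486.7 -320.8   59.3] ytool=68.0 tilt=0.07 w=49.3 ff=63.3 q=[ 0.25  0.69  0.35  1.84 -0.36  0.67  2.  ]
 shift [-0.6  0.1 44.3] (2 rows of [-0.3  0.  22.1]) turn -0.0 (1 of -0.02); after the turn: [-0.6  0.1 44.3] /n [-0.3  0.  22.1]
```

Call:
play_rows(steps=[{"dp": [0, 0, 20], "twist": [0, 0, 0], "fingers": 0.6}, {"dp": [0, 0, 20], "twist": [0, 0, 0], "fingers": 0.6}, {"dp": [0, 0, 4.5], "twist": [0, 0, 0], "fingers": 0.6}, {"dp": [0, 0, 0], "twist": [0, 0, 0], "fingers": 0.6}, {"dp": [0, 0, 0], "twist": [0, 0, 0], "fingers": 0.6}, {"dp": [0, 0, 0], "twist": [0, 0, 0], "fingers": 0.3}, {"dp": [0, 0, 0], "twist": [0, 0, 0], "fingers": 0.25}, {"dp": [0, 0, 0], "twist": [0, 0, 0], "fingers": 0.25}, {"dp": [0, 0, 0], "twist": [0, 0, 0], "fingers": 0.25}])

```text
time_s: 12.95
ee_pos: [486.3, -320.7, 14.1]
tool_rot: [0.191, 0.982, -0.0, 0.0]
ft_force: [-0.7, 0.2, 0.2]
width: 64.1
finger_force: 0.0
```

Run:
```python
from h import *
plan(406.6,-200,90,-12.5)
```

```text
t=12.95 p=[ 486.3 -320.7   14.1] ytool=68.0 tilt=0.03 w=64.1 ff=0.0 q=[ 0.27  0.76  0.32  1.85 -0.39  0.6   2.02]
 shift [119.1  82.  -75.9] (5 rows of [ 23.8  16.4 -15.2]) turn 80.5 (12 of 6.71); after the turn: [ 100.6 -103.9  -75.9] /n [ 20.1 -20.8 -15.2]
```

Call:
play_rows(steps=[{"dp": [0, 0, -38], "twist": [0, 0, 0], "fingers": 0.25}, {"dp": [0, 0, -38], "twist": [0, 0, 0], "fingers": 0.2}, {"dp": [24, 16.4, 0], "twist": [0, 0, 0], "fingers": 0.2}, {"dp": [24, 16.4, 0], "twist": [0, 0, 0], "fingers": 0.2}, {"dp": [24, 16.4, 0], "twist": [0, 0, 0], "fingers": 0.2}, {"dp": [24, 16.4, 0], "twist": [0, 0, 0], "fingers": 0.2}, {"dp": [23, 16.4, 0], "twist": [0, 0, 7], "fingers": 0.2}, {"dp": [0, 0, 0], "twist": [0, 0, 7], "fingers": 0.2}, {"dp": [0, 0, 0], "twist": [0, 0, 7], "fingers": 0.2}, {"dp": [0, 0, 0], "twist": [0, 0, 7], "fingers": 0.2}, {"dp": [0, 0, 0], "twist": [0, 0, 7], "fingers": 0.2}, {"dp": [0, 0, 0], "twist": [0, 0, 7], "fingers": 0.2}])

```text
time_s: 13.95
ee_pos: [406.7, -199.9, 90.1]
tool_rot: [0.533, 0.846, 0.0, 0.0]
ft_force: [0.8, 0.2, 0.5]
width: 68.6
finger_force: 0.0
```

Call:
play_rows(steps=[{"dp": [0, 0, 0], "twist": [0, 0, 7], "fingers": 0.2}, {"dp": [0, 0, 0], "twist": [0, 0, 7], "fingers": 0.2}, {"dp": [0, 0, 0], "twist": [0, 0, 7], "fingers": 0.2}, {"dp": [0, 0, 0], "twist": [0, 0, 7], "fingers": 0.2}, {"dp": [0, 0, 0], "twist": [0, 0, 7], "fingers": 0.2}, {"dp": [0, 0, 0], "twist": [0, 0, 3.5], "fingers": 0.2}, {"dp": [0, 0, 0], "twist": [0, 0, 0], "fingers": 0.2}, {"dp": [0, 0, 0], "twist": [0, 0, 0], "fingers": 0.2}, {"dp": [0, 0, 0], "twist": [0, 0, 0], "fingers": 0.2}])

```text
time_s: 14.7
ee_pos: [406.6, -199.9, 89.9]
tool_rot: [0.779, 0.627, 0.0, 0.0]
ft_force: [0.4, -0.5, -0.9]
width: 68.5
finger_force: 0.0
```

Run:
```python
from h import *
snap('wrist','w6.png')
plan(406.6,-200,6,-12.5)
find('wrist',['awl_a'])
```

```text
t=14.75 p=[ 406.6 -199.9   89.9] ytool=-12.4 tilt=0.02 w=68.2 ff=0.0 q=[-0.24  0.56  0.76  2.18 -0.66  0.64  0.77]
 shift [-0.1  0.  83.9] (3 rows of [-0.  0. 28.]) turn 0.1 (1 of 0.06); after the turn: [-0.1  0.  83.9] /n [-0.  0. 28.]
awl_a 0.56 [ 411. -181.   11.] [321. 220.]
```

View pics/w6.png

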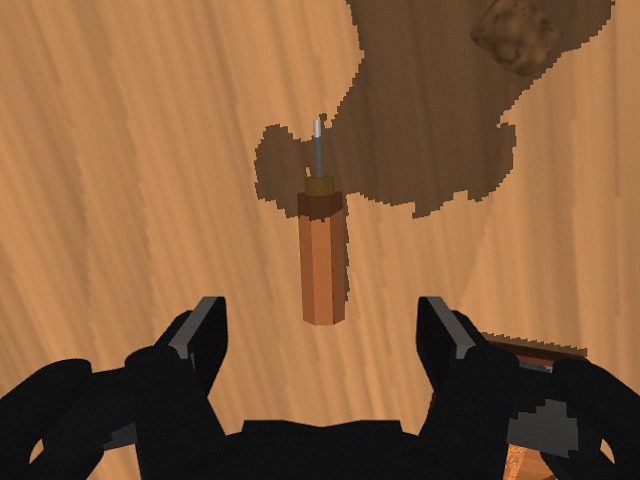

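Run:
```python
from h import *
p,r=pose()
for uv,z in(((323,323),20),((318,120),12),((321,192),12)): print(r.inv().apply(px2w('wrist',[uv],z)[0]-p).round(1))
```

```text
[-38.8   1.1  69.9]
[72.  -1.5 77.9]
[34.8  0.  77.9]
```

Call:
play_rows(steps=[{"dp": [0, 0, 28], "twist": [0, 0, 0], "fingers": 0.2}, {"dp": [0, 0, 28], "twist": [0, 0, 0], "fingers": 0.2}, {"dp": [0, 0, 20], "twist": [0, 0, 0], "fingers": 0.2}, {"dp": [0, 0, 7], "twist": [0, 0, 0], "fingers": 0.2}, {"dp": [0, 0, 0], "twist": [0, 0, 0], "fingers": 0.2}, {"dp": [0, 0, 0], "twist": [0, 0, 0], "fingers": 0.2}])

```text
time_s: 15.3
ee_pos: [406.6, -200.3, 7.3]
tool_rot: [0.78, 0.626, 0.0, 0.0]
ft_force: [0.8, 0.5, 0.0]
width: 68.2
finger_force: 0.0
```

Call:
play_rows(steps=[{"dp": [0, 0, 1], "twist": [0, 0, 0], "fingers": 0.5}, {"dp": [0, 0, 0], "twist": [0, 0, 0], "fingers": 0.7}, {"dp": [0, 0, 0], "twist": [0, 0, 0], "fingers": 0.9}, {"dp": [0, 0, 0], "twist": [0, 0, 0], "fingers": 0.9}, {"dp": [0, 0, 0], "twist": [0, 0, 0], "fingers": 0.9}, {"dp": [0, 0, 0], "twist": [0, 0, 0], "fingers": 0.9}, {"dp": [0, 0, 0], "twist": [0, 0, 0], "fingers": 0.9}, {"dp": [0, 0, 0], "twist": [0, 0, 0], "fingers": 0.9}])

```text
time_s: 15.97
ee_pos: [407.2, -200.0, 6.7]
tool_rot: [0.78, 0.626, 0.001, 0.0]
ft_force: [-1.7, 0.8, 10.0]
width: 22.4
finger_force: 58.7
```

Run:
```python
from h import *
plan(489,339,150,85.8)
```

```text
t=15.97 p=[ 407.2 -200.     6.7] ytool=-12.5 tilt=0.09 w=22.4 ff=58.7 q=[-0.08  0.71  0.55  2.18 -0.85  0.47  0.92]
 shift [ 544.   -36.6 -143.1] (15 rows of [36.3 -2.4 -9.5]) turn 81.7 (12 of 6.81); after the turn: [  42.4 -543.6 -143.1] /n [  2.8 -36.2  -9.5]
```

Call:
play_rows(steps=[{"dp": [0, 0, -40], "twist": [0, 0, 0], "fingers": 0.9}, {"dp": [0, 0, -40], "twist": [0, 0, 0], "fingers": 0.9}, {"dp": [0, 0, -40], "twist": [0, 0, 0], "fingers": 0.9}, {"dp": [39, -2, 0], "twist": [0, 0, 0], "fingers": 0.9}, {"dp": [39, -2, 0], "twist": [0, 0, 0], "fingers": 0.9}, {"dp": [39, -2, 0], "twist": [0, 0, 0], "fingers": 0.9}, {"dp": [39, -2, 0], "twist": [0, 0, 0], "fingers": 0.9}, {"dp": [39, -2, 0], "twist": [0, 0, 0], "fingers": 0.9}, {"dp": [39, -2, 0], "twist": [0, 0, 0], "fingers": 0.9}, {"dp": [39, -2, 0], "twist": [0, 0, 0], "fingers": 0.9}, {"dp": [39, -2, 0], "twist": [0, 0, 0], "fingers": 0.9}, {"dp": [39, -2, 0], "twist": [0, 0, 0], "fingers": 0.9}])

```text
time_s: 16.97
ee_pos: [464.8, 148.9, 126.1]
tool_rot: [0.78, 0.626, 0.0, -0.0]
ft_force: [1.5, -0.1, -0.1]
width: 22.2
finger_force: 59.8
```

Call:
play_rows(steps=[{"dp": [39, -2, 0], "twist": [0, 0, 0], "fingers": 0.9}, {"dp": [39, -2, 0], "twist": [0, 0, 0], "fingers": 0.9}, {"dp": [39, -2, 0], "twist": [0, 0, 0], "fingers": 0.9}, {"dp": [39, -2, 0], "twist": [0, 0, 0], "fingers": 0.9}, {"dp": [39, -2, 0], "twist": [0, 0, -7], "fingers": 0.9}, {"dp": [0, 0, 0], "twist": [0, 0, -7], "fingers": 0.9}, {"dp": [0, 0, 0], "twist": [0, 0, -7], "fingers": 0.9}, {"dp": [0, 0, 0], "twist": [0, 0, -7], "fingers": 0.9}, {"dp": [0, 0, 0], "twist": [0, 0, -7], "fingers": 0.9}, {"dp": [0, 0, 0], "twist": [0, 0, -7], "fingers": 0.9}, {"dp": [0, 0, 0], "twist": [0, 0, -7], "fingers": 0.9}, {"dp": [0, 0, 0], "twist": [0, 0, -7], "fingers": 0.9}])

```text
time_s: 17.97
ee_pos: [497.4, 339.1, 126.0]
tool_rot: [0.392, 0.92, -0.0, 0.0]
ft_force: [-0.1, -0.4, -1.4]
width: 22.1
finger_force: 59.8
```

Call:
play_rows(steps=[{"dp": [0, 0, 0], "twist": [0, 0, -7], "fingers": 0.9}, {"dp": [0, 0, 0], "twist": [0, 0, -7], "fingers": 0.9}, {"dp": [0, 0, 0], "twist": [0, 0, -7], "fingers": 0.9}, {"dp": [0, 0, 0], "twist": [0, 0, -7], "fingers": 0.9}, {"dp": [0, 0, 0], "twist": [0, 0, -7], "fingers": 0.9}, {"dp": [0, 0, 0], "twist": [0, 0, -7], "fingers": 0.9}, {"dp": [0, 0, 0], "twist": [0, 0, 0], "fingers": 0.9}, {"dp": [0, 0, 0], "twist": [0, 0, 0], "fingers": 0.9}, {"dp": [0, 0, 0], "twist": [0, 0, 0], "fingers": 0.9}])

```text
time_s: 18.72
ee_pos: [497.5, 339.1, 125.9]
tool_rot: [0.041, 0.999, -0.0, -0.0]
ft_force: [0.1, 0.0, -0.7]
width: 22.4
finger_force: 59.8
```

Run:
```python
from h import *
snap('wrist','w7.png')
plan(508,368,60,85.8)
find('wrist',['awl_tray','awl_a'])
```

```text
t=18.77 p=[497.5 339.1 125.8] ytool=85.3 tilt=0.01 w=22.3 ff=59.8 q=[-0.96  0.62  0.4   1.77 -0.31  0.82  1.08]
 shift [-8.1 29.7 65.8] (2 rows of [-4.1 14.8 32.9]) turn -0.5 (1 of -0.48); after the turn: [-8.4 29.6 65.8] /n [-4.2 14.8 32.9]
awl_a 0.87 [481. 343. 130.] [326. 271.]
```

View pics/w7.png

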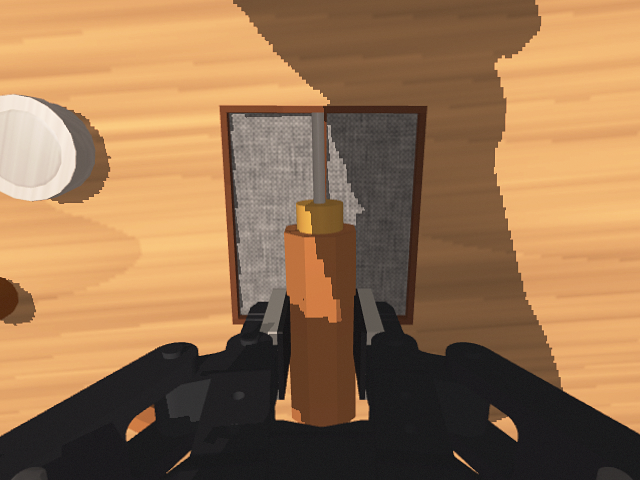

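Run:
```python
from h import *
p,r=pose()
c=px2w('wrist',[(220,106),(427,106),(412,324),(235,324)],11); m=c.mean(0)
for i in range(4): d=c[(i+1)%4]-c[i]; print(np.linalg.norm(d).round(1),np.degrees(np.arctan2(d[1],d[0])).round(1))
print('c',m,'tool',r.inv().apply(m-p).round(1))
c=px2w('wrist',[(318,112),(321,228),(321,420)],p[2]+5); print(r.inv().apply(c-p).round(1))
```

```text
123.5 85.4
142.4 -4.9
121.8 -94.6
142.5 175.8
c [488.95090106 341.66655473  11.        ] tool [  8.7   1.9 114.7]
[[ 71.2  -0.5  -5. ]
 [ 33.    0.5  -5. ]
 [-44.5   0.5  -5. ]]
```

Call:
play_rows(steps=[{"dp": [-8, 31, 0], "twist": [0, 0, -0.3], "fingers": 0.9}, {"dp": [0, 0, 35], "twist": [0, 0, 0], "fingers": 0.9}, {"dp": [0, 0, 35], "twist": [0, 0, 0], "fingers": 0.9}, {"dp": [0, 0, 20], "twist": [0, 0, 0], "fingers": 0.9}, {"dp": [0, 0, 15], "twist": [0, 0, 0], "fingers": 0.9}, {"dp": [0, 0, 7], "twist": [0, 0, 0], "fingers": 0.9}, {"dp": [0, 0, 0], "twist": [0, 0, 0], "fingers": 0.9}, {"dp": [0, 0, 0], "twist": [0, 0, 0], "fingers": 0.9}, {"dp": [0, 0, 0], "twist": [0, 0, 0], "fingers": 0.9}])

```text
time_s: 19.62
ee_pos: [509.2, 370.1, 15.4]
tool_rot: [0.037, 0.999, 0.001, 0.001]
ft_force: [-0.3, 0.1, -0.3]
width: 22.4
finger_force: 59.8
```

Call:
play_rows(steps=[{"dp": [0, 0, 2.5], "twist": [0, 0, 0], "fingers": 0.9}, {"dp": [0, 0, 0], "twist": [0, 0, 0], "fingers": 0.9}, {"dp": [0, 0, 0], "twist": [0, 0, 0], "fingers": 0.9}, {"dp": [0, 0, 0], "twist": [0, 0, 0], "fingers": 0.9}])

```text
time_s: 19.95
ee_pos: [508.2, 369.6, 11.7]
tool_rot: [0.037, 0.999, 0.0, 0.0]
ft_force: [-0.2, -0.4, 0.3]
width: 22.2
finger_force: 59.8
```

Call:
play_rows(steps=[{"dp": [0, 0, 0.8], "twist": [0, 0, 0], "fingers": 0.9}, {"dp": [0, 0, 0], "twist": [0, 0, 0], "fingers": 0.9}, {"dp": [0, 0, 0], "twist": [0, 0, 0], "fingers": 0.68}, {"dp": [0, 0, 0], "twist": [0, 0, 0], "fingers": 0.6}, {"dp": [0, 0, 0], "twist": [0, 0, 0], "fingers": 0.6}, {"dp": [0, 0, 0], "twist": [0, 0, 0], "fingers": 0.6}])

```text
time_s: 20.45
ee_pos: [508.0, 369.4, 10.4]
tool_rot: [0.037, 0.999, -0.0, -0.0]
ft_force: [0.8, -0.3, -0.5]
width: 34.2
finger_force: 0.0
```

Run:
```python
from h import *
plan(619,202,100,-34)
```

```text
t=20.45 p=[508.  369.4  10.4] ytool=85.8 tilt=0.01 w=34.2 ff=0.0 q=[-0.93  0.82  0.32  1.72 -0.39  0.66  1.11]
 shift [-123.  -158.8  -89.6] (6 rows of [-20.5 -26.5 -14.9]) turn -60.2 (9 of -6.69); after the turn: [  76.7 -185.6  -89.6] /n [ 12.8 -30.9 -14.9]
```

Call:
play_rows(steps=[{"dp": [0, 0, -40], "twist": [0, 0, 0], "fingers": 0.6}, {"dp": [0, 0, -40], "twist": [0, 0, 0], "fingers": 0.2}, {"dp": [-24.6, -31.5, 0], "twist": [0, 0, 0], "fingers": 0.2}, {"dp": [-24.6, -31.5, 0], "twist": [0, 0, 0], "fingers": 0.2}, {"dp": [-24.6, -31.5, 0], "twist": [0, 0, 0], "fingers": 0.2}, {"dp": [-24.6, -31.5, 0], "twist": [0, 0, 0], "fingers": 0.2}, {"dp": [-24.6, -31.5, 0], "twist": [0, 0, -6.7], "fingers": 0.2}, {"dp": [0, 0, 0], "twist": [0, 0, -6.7], "fingers": 0.2}, {"dp": [0, 0, 0], "twist": [0, 0, -6.7], "fingers": 0.2}, {"dp": [0, 0, 0], "twist": [0, 0, -6.7], "fingers": 0.2}, {"dp": [0, 0, 0], "twist": [0, 0, -6.7], "fingers": 0.2}, {"dp": [0, 0, 0], "twist": [0, 0, -6.7], "fingers": 0.2}])

```text
time_s: 21.45
ee_pos: [619.1, 203.1, 90.4]
tool_rot: [-0.311, 0.95, -0.0, -0.0]
ft_force: [-1.0, -0.5, 0.1]
width: 68.5
finger_force: 0.0
```

Call:
play_rows(steps=[{"dp": [0, 0, 0], "twist": [0, 0, -6.7], "fingers": 0.2}, {"dp": [0, 0, 0], "twist": [0, 0, -6.7], "fingers": 0.2}, {"dp": [0, 0, 0], "twist": [0, 0, -6.6], "fingers": 0.2}, {"dp": [0, 0, 0], "twist": [0, 0, 0], "fingers": 0.2}, {"dp": [0, 0, 0], "twist": [0, 0, 0], "fingers": 0.2}, {"dp": [0, 0, 0], "twist": [0, 0, 0], "fingers": 0.2}])

```text
time_s: 21.95
ee_pos: [619.1, 203.2, 90.4]
tool_rot: [-0.468, 0.884, -0.0, -0.0]
ft_force: [1.0, -0.3, 0.2]
width: 68.0
finger_force: 0.0
```

Run:
```python
from h import *
snap('wrist','w8.png')
plan(619,204,6,-33)
find('wrist',['awl_a'])
```

```text
t=22.00 p=[619.1 203.3  90.4] ytool=145.8 tilt=0.01 w=68.3 ff=0.0 q=[-0.46  0.71  0.11  1.63 -0.1   0.81  2.23]
 shift [-0.6  0.5 84.4] (3 rows of [-0.2  0.2 28.1]) turn -1.2 (1 of -1.18); after the turn: [-0.6  0.4 84.4] /n [-0.2  0.1 28.1]
awl_a 0.88 [630. 216.  12.] [318. 279.]
```

View pics/w8.png

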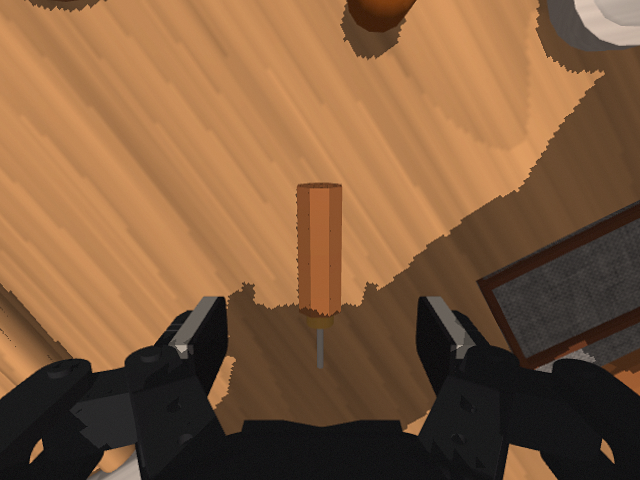

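Run:
```python
from h import *
p,r=pose()
for uv,z in(((319.5,186),22),((320,367),12),((319.5,313),16)): print(r.inv().apply(px2w('wrist',[uv],z)[0]-p).round(1))
```

```text
[37.9 -1.1 68.4]
[-73.5  -0.9  78.4]
[-36.   -1.2  74.4]
```

Call:
play_rows(steps=[{"dp": [1, -1, 28], "twist": [0, 0, 0], "fingers": 0.2}, {"dp": [0, 0, 28], "twist": [0, 0, 0], "fingers": 0.2}, {"dp": [0, 0, 20], "twist": [0, 0, 0], "fingers": 0.2}, {"dp": [0, 0, 8], "twist": [0, 0, 0], "fingers": 0.4}, {"dp": [0, 0, 0], "twist": [0, 0, 0], "fingers": 0.6}, {"dp": [0, 0, 0], "twist": [0, 0, 0], "fingers": 0.7}, {"dp": [0, 0, 0], "twist": [0, 0, 0], "fingers": 0.9}, {"dp": [0, 0, 0], "twist": [0, 0, 0], "fingers": 0.9}, {"dp": [0, 0, 0], "twist": [0, 0, 0], "fingers": 0.9}, {"dp": [0, 0, 0], "twist": [0, 0, 0], "fingers": 0.9}, {"dp": [0, 0, 0], "twist": [0, 0, 0], "fingers": 0.9}])

```text
time_s: 22.97
ee_pos: [620.5, 202.3, 8.1]
tool_rot: [-0.469, 0.883, -0.0, 0.001]
ft_force: [-1.0, -0.3, 6.5]
width: 21.9
finger_force: 60.6
```

Run:
```python
from h import *
plan(468.6,311.9,90,85.6)
```

```text
t=22.97 p=[620.5 202.3   8.1] ytool=146.0 tilt=0.15 w=21.9 ff=60.6 q=[-0.45  0.83  0.09  1.64 -0.11  0.67  2.25]
 shift [ -6.  187.2 -82.2] (6 rows of [ -1.   31.2 -13.7]) turn 60.4 (9 of 6.71); after the turn: [159.7  97.7 -82.2] /n [ 26.6  16.3 -13.7]
```

Call:
play_rows(steps=[{"dp": [0, 0, -40], "twist": [0, 0, 0], "fingers": 0.9}, {"dp": [0, 0, -40], "twist": [0, 0, 6.7], "fingers": 0.9}, {"dp": [0, 0, 0], "twist": [0, 0, 6.7], "fingers": 0.9}, {"dp": [0, 0, 0], "twist": [0, 0, 6.7], "fingers": 0.9}, {"dp": [0, 0, 0], "twist": [0, 0, 6.7], "fingers": 0.9}, {"dp": [0, 0, 0], "twist": [0, 0, 6.7], "fingers": 0.9}, {"dp": [0, 0, 0], "twist": [0, 0, 6.7], "fingers": 0.9}, {"dp": [0, 0, 0], "twist": [0, 0, 6.7], "fingers": 0.9}, {"dp": [0, 0, 0], "twist": [0, 0, 6.7], "fingers": 0.9}, {"dp": [0, 0, 0], "twist": [0, 0, 6.8], "fingers": 0.9}, {"dp": [32, 19.7, 0], "twist": [0, 0, 0], "fingers": 0.9}, {"dp": [32, 19.7, 0], "twist": [0, 0, 0], "fingers": 0.9}])

```text
time_s: 23.97
ee_pos: [559.6, 244.5, 86.9]
tool_rot: [0.041, 0.999, -0.0, 0.001]
ft_force: [-0.5, 1.4, -1.3]
width: 22.2
finger_force: 59.7
```

Call:
play_rows(steps=[{"dp": [32, 19.7, 0], "twist": [0, 0, 0], "fingers": 0.9}, {"dp": [32, 19.7, 0], "twist": [0, 0, 0], "fingers": 0.9}, {"dp": [32, 19.7, 0], "twist": [0, 0, 0], "fingers": 0.9}, {"dp": [0, 0, 0], "twist": [0, 0, 0], "fingers": 0.9}, {"dp": [0, 0, 0], "twist": [0, 0, 0], "fingers": 0.9}, {"dp": [0, 0, 0], "twist": [0, 0, 0], "fingers": 0.9}])

```text
time_s: 24.47
ee_pos: [468.0, 312.3, 87.0]
tool_rot: [0.039, 0.999, 0.0, 0.001]
ft_force: [0.1, -0.3, -1.1]
width: 22.1
finger_force: 59.7
```

Run:
```python
from h import *
snap('wrist','w9.png')
plan(467.7,312.6,12.5,85.6)
```

```text
t=24.52 p=[468.7 311.6  86.9] ytool=85.5 tilt=0.08 w=22.2 ff=59.7 q=[-0.95  0.62  0.38  1.89 -0.34  0.7   1.12]
 shift [ 1.2  0.9 74.4] (2 rows of [ 0.6  0.5 37.2]) turn -0.1 (1 of -0.11); after the turn: [ 1.2  0.9 74.4] /n [ 0.6  0.5 37.2]
```

View pics/w9.png

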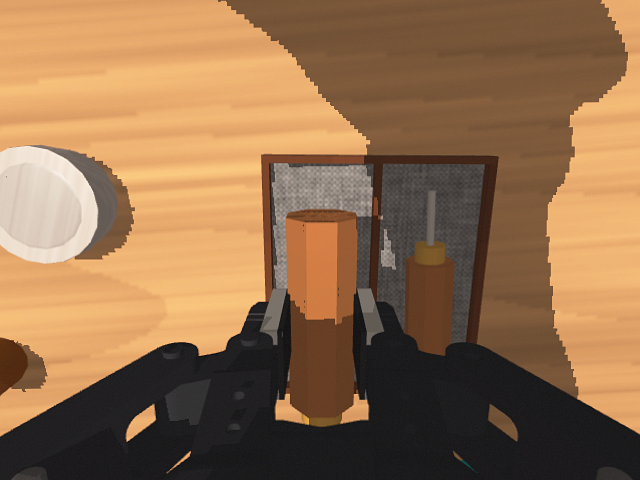

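Call:
play_rows(steps=[{"dp": [1, 0.6, 35], "twist": [0, 0, 0], "fingers": 0.9}, {"dp": [0, 0, 25], "twist": [0, 0, 0], "fingers": 0.9}, {"dp": [0, 0, 10], "twist": [0, 0, 0], "fingers": 0.9}, {"dp": [0, 0, 3], "twist": [0, 0, 0], "fingers": 0.9}, {"dp": [0, 0, 1], "twist": [0, 0, 0], "fingers": 0.9}, {"dp": [0, 0, 0], "twist": [0, 0, 0], "fingers": 0.9}, {"dp": [0, 0, 0], "twist": [0, 0, 0], "fingers": 0.9}, {"dp": [0, 0, 0], "twist": [0, 0, 0], "fingers": 0.9}])

```text
time_s: 25.18
ee_pos: [467.5, 313.4, 13.4]
tool_rot: [0.039, 0.999, 0.001, 0.001]
ft_force: [0.1, -0.5, -0.4]
width: 22.0
finger_force: 59.8
```

Call:
play_rows(steps=[{"dp": [0, -0.8, 1], "twist": [0, 0, 0], "fingers": 0.9}, {"dp": [0, 0, 0], "twist": [0, 0, 0], "fingers": 0.9}, {"dp": [0, 0, 0], "twist": [0, 0, 0], "fingers": 0.9}, {"dp": [0, 0, 0], "twist": [0, 0, 0], "fingers": 0.68}, {"dp": [0, 0, 0], "twist": [0, 0, 0], "fingers": 0.6}, {"dp": [0, 0, 0], "twist": [0, 0, 0], "fingers": 0.6}, {"dp": [0, 0, 0], "twist": [0, 0, 0], "fingers": 0.6}, {"dp": [0, 0, -40], "twist": [0, 0, 0], "fingers": 0.5}, {"dp": [0, 0, -40], "twist": [0, 0, 0], "fingers": 0}, {"dp": [0, 0, 0], "twist": [0, 0, 0], "fingers": 0}, {"dp": [0, 0, 0], "twist": [0, 0, 0], "fingers": 0}])

```text
time_s: 26.1
ee_pos: [467.9, 313.4, 93.7]
tool_rot: [0.039, 0.999, 0.002, 0.002]
ft_force: [-0.5, -0.3, 0.1]
width: 76.8
finger_force: 0.0
```

Run:
```python
from h import *
im=snap('wrist','w10.png'); plan(426.5,172.5,60)
K,D,Rm,e=cam('wrist')
c=cv2.undistortPoints  # tin seen at left of the picture: fit its bright top
g=cv2.inRange(cv2.cvtColor(im,cv2.COLOR_RGB2HSV),(0,0,150),(180,60,255)); g[:, 300:]=0
cs=sorted(cv2.findContours(g,0,2)[0],key=cv2.contourArea)[-1]; print(cv2.boundingRect(cs),cv2.fitEllipse(cs))
find('wrist',['tin','awl_a'])
```

```text
t=26.15 p=[466.6 312.7  92.1] ytool=85.6 tilt=0.08 w=83.4 ff=0.0 q=[-0.96  0.61  0.39  1.89 -0.34  0.71  1.12]
 shift [  29.2 -142.9   31.9] (4 rows of [  7.3 -35.7   8. ]) turn 0.0 (0 of 0.00); after the turn: [  29.2 -142.9   31.9] /n [  7.3 -35.7   8. ]
(0, 146, 103, 114) ((42.13321304321289, 202.43580627441406), (104.52521514892578, 125.90509033203125), 127.3701171875)
tin 0.81 [427. 171.  -0.] [ 69. 199.]
awl_a 0.78 [493. 373.  14.] [431. 291.]
awl_a 0.68 [484. 311.  18.] [321. 286.]
```

View pics/w10.png

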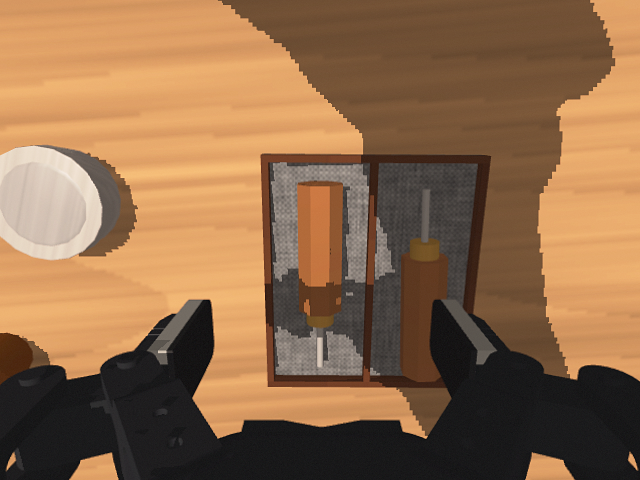

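Call:
play_rows(steps=[{"dp": [7, -36, 0], "twist": [0, 0, 0], "fingers": 0}, {"dp": [7, -36, 0], "twist": [0, 0, 0], "fingers": 0}, {"dp": [7, -36, 0], "twist": [0, 0, 0], "fingers": 0}, {"dp": [8, -35, 0], "twist": [0, 0, 0], "fingers": 0}, {"dp": [0, 0, 0], "twist": [0, 0, 0], "fingers": 0}, {"dp": [0, 0, 0], "twist": [0, 0, 0], "fingers": 0}, {"dp": [0, 0, 0], "twist": [0, 0, 0], "fingers": 0}, {"dp": [0, 0, 0], "twist": [0, 0, 0], "fingers": 0}])

```text
time_s: 26.92
ee_pos: [426.7, 173.1, 91.1]
tool_rot: [0.038, 0.999, 0.0, -0.0]
ft_force: [-0.5, 0.8, -2.0]
width: 85.5
finger_force: 0.0
```

Run:
```python
from h import *
im=snap('wrist','w11.png'); p,r=pose(); find('wrist',['tin'])
g=cv2.inRange(cv2.cvtColor(im,cv2.COLOR_RGB2HSV),(0,0,90),(180,60,255)); g[330:]=0
g=cv2.morphologyEx(g,cv2.MORPH_OPEN,np.ones((5,5)))
for cs in sorted(cv2.findContours(g,0,2)[0],key=cv2.contourArea)[-2:]:
    b=cv2.boundingRect(cs); print(b,cv2.contourArea(cs))
# predicted outline of the tin for a few centres
t=np.linspace(0,2*np.pi,73)
best=[]
for x in np.arange(-10,11,1.):
  for y in np.arange(-10,11,1.):
    q=[[427+x+30*np.cos(a),172+y+30*np.sin(a),z] for z in(0,25) for a in t]
    h=cv2.convexHull(w2px('wrist',q).astype(np.float32)).astype(int)
    m=np.zeros_like(g); cv2.fillConvexPoly(m,h,255); m[330:]=0
    best.append((( (m>0)&(g>0)).sum()/((m>0)|(g>0)).sum(),427+x,172+y))
print(sorted(best)[-3:]); plan(427,172,5)
```

```text
tin 0.65 [430. 172.   4.] [319. 253.]
(618, 253, 22, 77) 950.5
(266, 205, 110, 88) 7273.0
[(np.float64(0.696121266161391), np.float64(431.0), np.float64(173.0)), (np.float64(0.696904825617697), np.float64(429.0), np.float64(173.0)), (np.float64(0.6976681854730635), np.float64(429.0), np.float64(174.0))]
t=27.02 p=[426.6 173.1  91.2] ytool=85.7 tilt=0.00 w=85.5 ff=0.0 q=[-0.8   0.48  0.39  2.14 -0.33  0.58  1.32]
 shift [-0.5 -1.1 86.2] (3 rows of [-0.2 -0.4 28.7]) turn 0.0 (0 of 0.00); after the turn: [-0.5 -1.1 86.2] /n [-0.2 -0.4 28.7]
```

Call:
play_rows(steps=[{"dp": [-2, 0, 29], "twist": [0, 0, 0], "fingers": 0}, {"dp": [0, 0, 29], "twist": [0, 0, 0], "fingers": 0}, {"dp": [0, 0, 20], "twist": [0, 0, 0], "fingers": 0}, {"dp": [0, 0, 9], "twist": [0, 0, 0], "fingers": 0}, {"dp": [0, 0, 0], "twist": [0, 0, 0], "fingers": 0}, {"dp": [0, 0, 0], "twist": [0, 0, 0], "fingers": 0.2}, {"dp": [0, 0, 0], "twist": [0, 0, 0], "fingers": 0.5}, {"dp": [0, 0, 0], "twist": [0, 0, 0], "fingers": 0.5}, {"dp": [0, 0, 0], "twist": [0, 0, 0], "fingers": 0.5}, {"dp": [0, 0, 0], "twist": [0, 0, 0], "fingers": 0.5}, {"dp": [0, 0, 0], "twist": [0, 0, 0], "fingers": 0.5}])

```text
time_s: 27.93
ee_pos: [429.4, 172.4, 6.1]
tool_rot: [0.039, 0.999, 0.001, 0.001]
ft_force: [-2.2, 0.1, 7.6]
width: 58.0
finger_force: 62.5
```

Run:
```python
from h import *
plan(570,-15,100)
```

```text
t=27.93 p=[429.4 172.4   6.1] ytool=85.6 tilt=0.15 w=58.0 ff=62.5 q=[-0.7   0.65  0.27  2.15 -0.43  0.39  1.42]
 shift [-154.8 -175.9  -93.8] (7 rows of [-22.1 -25.1 -13.4]) turn 0.0 (0 of 0.00); after the turn: [-154.8 -175.9  -93.8] /n [-22.1 -25.1 -13.4]
```

Call:
play_rows(steps=[{"dp": [0, 0, -35], "twist": [0, 0, 0], "fingers": 0.5}, {"dp": [0, 0, -35], "twist": [0, 0, 0], "fingers": 0.5}, {"dp": [0, 0, -35], "twist": [0, 0, 0], "fingers": 0.5}, {"dp": [0, 0, 0], "twist": [0, 0, 0], "fingers": 0.5}, {"dp": [-22, -25, 0], "twist": [0, 0, 0], "fingers": 0.5}, {"dp": [-22, -25, 0], "twist": [0, 0, 0], "fingers": 0.5}, {"dp": [-22, -25, 0], "twist": [0, 0, 0], "fingers": 0.5}, {"dp": [-22, -25, 0], "twist": [0, 0, 0], "fingers": 0.5}, {"dp": [-22, -25, 0], "twist": [0, 0, 0], "fingers": 0.5}, {"dp": [-22, -25, 0], "twist": [0, 0, 0], "fingers": 0.5}, {"dp": [-22, -25, 0], "twist": [0, 0, 0], "fingers": 0.5}, {"dp": [0, 0, 0], "twist": [0, 0, 0], "fingers": 0.5}])

```text
time_s: 28.93
ee_pos: [572.5, -22.0, 111.4]
tool_rot: [0.042, 0.999, -0.002, 0.003]
ft_force: [0.4, -0.9, -0.5]
width: 57.7
finger_force: 65.1
```

Call:
play_rows(steps=[{"dp": [0, 0, 0], "twist": [0, 0, 0], "fingers": 0.5}, {"dp": [0, 0, 0], "twist": [0, 0, 0], "fingers": 0.5}, {"dp": [0, 0, 0], "twist": [0, 0, 0], "fingers": 0.5}])

```text
time_s: 29.18
ee_pos: [567.9, -13.0, 109.7]
tool_rot: [0.038, 0.999, 0.0, -0.0]
ft_force: [-0.8, 1.0, -0.5]
width: 58.1
finger_force: 65.1
```

Run:
```python
from h import *
im=snap('wrist','w12.png'); p,r=pose(); plan(628,-15,60)
find('wrist',['tin','dish']); vision.camera('top'); find('top',['dish']); vision.camera('side'); find('side',['dish'])
top=[427,500]
hs=cv2.cvtColor(im,cv2.COLOR_RGB2HSV)
g=cv2.inRange(hs,(0,0,90),(180,60,255)); g=cv2.morphologyEx(g,cv2.MORPH_OPEN,np.ones((5,5)))
for cs in sorted(cv2.findContours(g,0,2)[0],key=cv2.contourArea)[-2:]: print(cv2.boundingRect(cs),cv2.contourArea(cs))
# where the held tin's top would show, if centred on the tool
t=np.linspace(0,2*np.pi,73); q=p+r.apply(np.c_[30*np.cos(t),30*np.sin(t),np.full(73,-19.)]); u=w2px('wrist',q); print('pred top',u.min(0),u.max(0))
```

```text
t=29.23 p=[567.9 -12.9 109.6] ytool=85.7 tilt=0.06 w=57.5 ff=65.1 q=[-0.37  0.59  0.42  1.87 -0.34  0.75  1.73]
 shift [-60.1   2.4  49.6] (2 rows of [-30.1   1.2  24.8]) turn 0.0 (0 of 0.00); after the turn: [-60.1   2.4  49.6] /n [-30.1   1.2  24.8]
tin 0.91 [566. -14. 106.] [317. 303.]
dish 0.79 [628. -18.   0.] [247. 220.]
(549, 138, 52, 36) 1374.5
(235, 236, 171, 95) 10131.0
pred top [232.72308474 245.49833049] [413.2794492 410.2897   ]
```

View pics/w12.png

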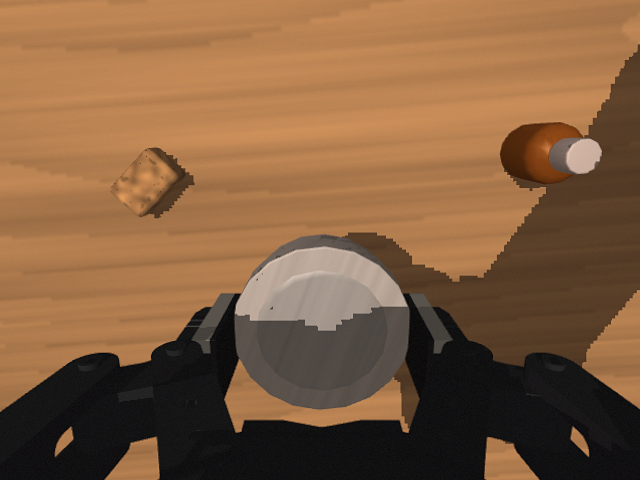

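Run:
```python
from h import *
t=np.linspace(0,2*np.pi,120,endpoint=False)
for n in('top','side'):
    lab=cv2.cvtColor(cv2.imread(f'pics/{n}0.png'),cv2.COLOR_BGR2LAB).astype(np.float32)
    lab=cv2.GaussianBlur(lab,(3,3),0)
    def samp(x,y,rr,z=12):
        u=w2px(n,np.c_[x+rr*np.cos(t),y+rr*np.sin(t),np.full(120,z)]).astype(np.float32)
        return cv2.remap(lab,u[:,0].reshape(1,-1),u[:,1].reshape(1,-1),1)[0]
    res=[]
    for x in np.arange(613,644,1.):
        for y in np.arange(-31,0,1.):
            d=samp(x,y,45)-samp(x,y,54); res.append((np.linalg.norm(d.mean(0)),x,y))
    res.sort(reverse=True); print(n,np.mean(res[:15],axis=0).round(1),res[0])
```

```text
top [ 25.9 624.7 -14.3] (np.float32(26.987097), np.float64(625.0), np.float64(-14.0))Traceback (most recent call last):
  File "<stdin>", line 12, in <module>
  File "<stdin>", line 7, in samp
  File "h.py", line 14, in w2px
    K,D,Rm,e=cam(n); r=Rm.T
             ~~~^^^
  File "h.py", line 5, in cam
    c=vision.calibration(n); f=240/np.tan(np.radians(c['fov_y'])/2)
ValueError: time passes only in moves, steps and waits
```

Call:
play_rows(steps=[{"dp": [-29, 1.2, 0], "twist": [0, 0, 0], "fingers": 0.5}, {"dp": [-29, 1.2, 0], "twist": [0, 0, 0], "fingers": 0.5}, {"dp": [0, 0, 0], "twist": [0, 0, 0], "fingers": 0.5}, {"dp": [0, 0, 30], "twist": [0, 0, 0], "fingers": 0.5}, {"dp": [0, 0, 30], "twist": [0, 0, 0], "fingers": 0.5}, {"dp": [0, 0, 25], "twist": [0, 0, 0], "fingers": 0.5}, {"dp": [0, 0, 10], "twist": [0, 0, 0], "fingers": 0.5}, {"dp": [0, 0, 2], "twist": [0, 0, 0], "fingers": 0.5}, {"dp": [0, 0, 0], "twist": [0, 0, 0], "fingers": 0.5}, {"dp": [0, 0, 0], "twist": [0, 0, 0], "fingers": 0.5}, {"dp": [0, 0, 0], "twist": [0, 0, 0], "fingers": 0.5}])

```text
time_s: 30.45
ee_pos: [627.5, -16.7, 13.8]
tool_rot: [0.039, 0.999, 0.0, 0.001]
ft_force: [0.7, 0.9, -0.9]
width: 57.8
finger_force: 65.2
```

Call:
play_rows(steps=[{"dp": [1, 1, 2], "twist": [0, 0, 0], "fingers": 0.5}, {"dp": [0, 0, 0], "twist": [0, 0, 0], "fingers": 0.5}, {"dp": [0, 0, 0], "twist": [0, 0, 0], "fingers": 0.5}, {"dp": [0, 0, 0], "twist": [0, 0, 0], "fingers": 0.5}])

```text
time_s: 30.78
ee_pos: [625.7, -15.5, 10.7]
tool_rot: [0.039, 0.999, 0.0, 0.0]
ft_force: [0.7, 0.5, -0.7]
width: 57.6
finger_force: 65.2
```

Call:
play_rows(steps=[{"dp": [0, 0, 0.7], "twist": [0, 0, 0], "fingers": 0.5}, {"dp": [0, 0, 0], "twist": [0, 0, 0], "fingers": 0.5}, {"dp": [0, 0, 0], "twist": [0, 0, 0], "fingers": 0.25}, {"dp": [0, 0, 0], "twist": [0, 0, 0], "fingers": 0.1}, {"dp": [0, 0, 0], "twist": [0, 0, 0], "fingers": 0.1}, {"dp": [0, 0, 0], "twist": [0, 0, 0], "fingers": 0.1}, {"dp": [0, 0, -30], "twist": [0, 0, 0], "fingers": 0}, {"dp": [0, 0, -40], "twist": [0, 0, 0], "fingers": 0}, {"dp": [0, 0, -40], "twist": [0, 0, 0], "fingers": 0}, {"dp": [40, 0, -10], "twist": [0, 0, 0], "fingers": 0}, {"dp": [40, 0, -10], "twist": [0, 0, 0], "fingers": 0}, {"dp": [0, 0, 0], "twist": [0, 0, 0], "fingers": 0}])

```text
time_s: 31.78
ee_pos: [536.9, -9.6, 139.6]
tool_rot: [0.04, 0.999, 0.001, -0.004]
ft_force: [-0.4, -0.3, -0.4]
width: 85.4
finger_force: 0.0
```

Call:
play_rows(steps=[{"dp": [0, 0, -20], "twist": [0, 0, 0], "fingers": 0}, {"dp": [0, 0, -20], "twist": [0, 0, 0], "fingers": 0}, {"dp": [0, 0, 0], "twist": [0, 0, 0], "fingers": 0}, {"dp": [0, 0, 0], "twist": [0, 0, 0], "fingers": 0}, {"dp": [0, 0, 0], "twist": [0, 0, 0], "fingers": 0}])

```text
time_s: 32.2
ee_pos: [545.5, -9.2, 179.3]
tool_rot: [0.039, 0.999, 0.0, -0.0]
ft_force: [0.4, -0.4, -1.2]
width: 85.3
finger_force: 0.0
```

Run:
```python
from h import *
for n in('wrist','top','side'):
    im=snap(n,n+'_end.png'); print(n); find(n,['tin','dish','heel_a','awl_a','glue_bottle'])
    if n!='wrist': continue
    # dish rim: strongest edge ring; tin: bright disc against predicted outline
    lab=cv2.GaussianBlur(cv2.cvtColor(im,cv2.COLOR_RGB2LAB).astype(np.float32),(3,3),0)
    K,D,Rm,e=cam(n); rv=cv2.Rodrigues(Rm.T)[0]; tv=-Rm.T@e; t=np.linspace(0,2*np.pi,120,endpoint=False)
    def s(x,y,r,z): 
        u=cv2.projectPoints(np.c_[x+r*np.cos(t),y+r*np.sin(t),np.full(120,z)],rv,tv,K,D)[0].astype(np.float32)
        return cv2.remap(lab,u[:,:,0],u[:,:,1],1)[:,0]
    for nm,a,b,z in(('dish',47,52,12),('tin',28,32,29)):
        res=sorted(((np.linalg.norm((s(x,y,a,z)-s(x,y,b,z)).mean(0)),x,y) for x in np.arange(612,642,1.) for y in np.arange(-31,1,1.)),reverse=True)
        print(nm,np.mean(res[:8],axis=0).round(1),w2px(n,[[626,-15,29]]))
plan(626,-15,100)
```

```text
wrist
tin 0.59 [624. -15.   8.] [322. 312.]
tin 0.21 [522. 109.   2.] [471. 177.]
glue_bottle 0.95 [521. 110.   3.] [473. 175.]
dish [ 43.7 622.8 -13.6] [[321.74596612 324.92452398]]
tin [ 51.6 625.5 -15.5] [[321.74596612 324.92452398]]
top
heel_a 0.95 [ 495. -326.    5.] [446. 235.]
heel_a 0.68 [ 464. -402.    5.] [475. 247.]
awl_a 0.89 [299. 396.  14.] [163. 309.]
awl_a 0.88 [490. 310.  18.] [199. 234.]
awl_a 0.85 [671. 367.  10.] [180. 165.]
awl_a 0.7 [495. 374.  17.] [174. 232.]
glue_bottle 0.44 [489. 336.  -3.] [190. 235.]
glue_bottle 0.41 [526. 115.   0.] [276. 221.]
side
tin 0.87 [622. -16.   3.] [250. 221.]
dish 0.69 [626. -14.  -1.] [247. 222.]
dish 0.29 [624. -14.   5.] [248. 220.]
heel_a 0.96 [ 492. -326.    2.] [337. 134.]
heel_a 0.89 [ 469. -399.    2.] [351. 117.]
awl_a 0.9 [671. 367.  10.] [152. 394.]
awl_a 0.88 [301. 389.  15.] [384. 455.]
awl_a 0.84 [490. 370.  22.] [261. 415.]
awl_a 0.66 [483. 310.  14.] [276. 381.]
glue_bottle 0.78 [524. 112.  -0.] [281. 280.]
glue_bottle 0.53 [ 493. -324.    7.] [336. 133.]
t=33.10 p=[545.8  -9.3 179.8] ytool=85.6 tilt=0.00 w=85.4 ff=0.0 q=[-0.43  0.46  0.48  1.88 -0.27  0.86  1.67]
 shift [-80.4   0.6  79.8] (3 rows of [-26.8   0.2  26.6]) turn 0.0 (0 of 0.00); after the turn: [-80.4   0.6  79.8] /n [-26.8   0.2  26.6]
```

```bash
python3 -c "
from bench import order; print(order.job_done())"
```

```text
the job is handed in; nothing more can be done
None
```

I handed the job in at about 33 s, with no verdict returned. By the camera readings, both heels stand in their bays, both awls lie along theirs, the tin is within about 3 mm of the dish centre, and the glue bottle has not moved.

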